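# Load the acrylic drilling jig and hold its sprung guide at the mark

### The job

Pick up the blue-topped clear acrylic block lightly, with less than 20 N of grip so that it is not marked, lay it gently and flat, without dropping it, in the orange-cornered nest of the drilling jig and let it go. Then take the black handle of the jig's sprung drill guide, pull the guide out over the block until its yellow pointer is level with the red mark, and finish while still holding it there, ready for drilling: do not let go, because the spring takes it back. Leave the red mark where it is set and the other things on the table alone.

Things in the scene. Friction and masses are not known exactly. Their poses are not given: they have to be found in the camera images.
- blank_center (a point): centre of the loose block to be drilled: clear acrylic, blue film on top, 90 (its x) x 40 (its y) x 36 high, 150 g; origin at its middle, 18 mm above its underside. It starts lying flat on the table. Soft-faced: grip below 20 N, across the 40 mm width
- jig: drilling jig fixed to the table: aluminium base 270 (x) x 230 (y) x 20 mm high; origin at the centre of its underside, z up. Its -x side is the front, towards which the guide is pulled. Two dark rails along x at y = -80 and +80 mm, 12 wide, tops 40 mm above the table. A grey stop block (tops 52 mm) across the rear at x = +118 to +134
- nest (a point): centre of the nest's floor, on the jig's top face, 20 mm above the table, at x = -50, y = 0 of the jig, axes as the jig's. Four orange L-shaped corners 12 mm high leave a space 96 (x) x 46 (y) mm for the block, whose length goes along x; the long sides are open over the middle 52 mm. A block lying in it has its centre 18 mm above this point
- carriage (a joint): travel of the sprung drill guide, m: 0 at home at the rear, growing as it is pulled along the jig's -x, up to 0.14. A spring always pulls it home: about 5 N at 0, rising 0.6 N per 10 mm to about 12 N at 0.12. It is a blue bridge plate 85 (x) x 186 (y) mm over the rails, underside 66 and top 74 mm above the table (10 mm over a seated block); at home it covers jig x = +30 to +115. A brass bush 26 mm in diameter stands 8 mm high on it at the pointer's x
- handle (a point): grip point of the guide's handle: a black upright bar on the bridge plate, 12 (jig x) x 50 (jig y) mm, from the plate's top at 74 mm to 126 mm above the table; this point is on its mid-plane, 107 mm above the table. It travels with the guide; home: jig x = +95, y = 0. Axes as the jig's
- pointer (a point): tip of the guide's yellow pointer, 45 mm above the table at the jig's +y side (y = +98), travels with the guide; home: jig x = +50. Axes as the jig's
- mark (a point): tip of the red mark, 46 mm high, beside the white scale at the jig's +y side (y = +98 at this point); set anew for every job at jig x = -30 to -70, so the guide must travel 80 to 120 mm. Pointer and mark agree when their x in the jig's frame are equal. Axes as the jig's
- offcut: flat amber acrylic offcut, 100 x 50 x 12 mm, loose; leave alone; origin at the centre of its underside
- tape: yellow roll of tape lying flat, outer diameter 90, 25 high; leave alone; origin at the centre of its underside
- solvent: white bottle with a red cap, diameter 56, 110 high; leave alone; origin at the centre of its underside
- deburrer: screwdriver-like deburring tool lying flat; leave alone; origin at the centre of its underside
- pushstick: flat orange L-shaped push stick, about 220 mm long, 12 high; leave alone; origin at the centre of its underside
- pencup: open grey cup, diameter 70, 90 high; leave alone; origin at the centre of its underside
There are look-alikes about, which are no part of the job. Of the things that look like the part that bears blank_center, take the one that is farthest to the robot's left at the start.

How it is judged:
By the outcome, as a careful person would: the job done as asked, in the order asked, and still so for the second after the job is handed in, while the arm keeps its last pose, push and grip.
It also fails if it takes over 54 s, if anything falls off the work surface, if the arm or the gripper's body presses on something with over 40 N, if the wrist force passes 120 N, or if a joint passes its speed limit or range.

### The arm

A 6-joint arm with a two-finger parallel gripper is mounted at the origin on the work surface. World frame = base frame: x ahead of the robot, y to its left, z up, the work surface at z = 0. Lengths are in mm, angles in rad, forces in N, time in s.
With the tool pointing down it reaches from about 350 to 875 mm from the base axis. Payload 4.2 kg.
Tool frame: the origin (TCP) lies between the finger pads; the fingertips stand 25 mm ahead of it and the grasp point (between the pads) lies 6 mm ahead of it; z points along the fingers, y is the line along which they close (so a half turn about z gives the same grasp; the last joint's range is limited). The gripper opens to 85 mm and grips with 20 to 120 N. Pads are 22 mm wide; open, the fingers measure 114 mm over their backs; the gripper's body (76 mm by 85 mm) begins 54 mm behind the grasp point. The pads swing forward as they close: fully open they stand 13 mm farther back than shut.
Start: joints at [1.384, 0.385, 0.008, 0, -1.194, -0.259], TCP at [269.454, 563.91, 256.312] pointing down, gripper open.
Joint ranges: [-3.14, 3.14], [-1.21, 2.06], [-1.07, 1.41], [-3.16, 2.05], [-2.99, -0.16], [-3.1, 3.1]. Speed limits (rad/s): [2.79, 2.79, 3.14, 3.14, 3.14, 3.14].

### API

Orientations are given as a unit quaternion [x, y, z, w].
In Python, from bench import read_state, get_image, job_done gives the robot as it stands.
- The arm moves only by the tool play_rows, never from a script. Its argument "series" is a list of rows, each a list of 6 numbers: the shift along the world's x, y, z in mm, then the turn, a rotation vector about the world's x, y, z in units of 6 degrees (1.0 is 6 degrees). A call has 1 to 20 rows; each row shifts and turns the commanded pose from where the row before left it; what a row does not reach is not made up. A row lasts 1/12 s, in which the tool goes at most 41.7 mm and 7.16 degrees, less where a joint would pass 70% of its speed; a pose out of reach is approached as far as the arm can. A call is refused whole if a number of a shift passes 41.7 or a number of a turn 1, either way. A call with a gripper value outside its range is refused whole. "gripper" is the opening, from 0 (shut) to 1 (fully open), set as the call begins (left out, the last holds). The fingers move at their own pace and stop on an object; the grip force is fixed at half the most. Time passes only in rows, so rows that do not move let the fingers close. It gives the time, the measured TCP pose, the force, the opening and the grip force at its end, in the units of the state.
- read_state(): the state, without advancing time (a new reading comes with each control period).
- get_image(name): name is "scene" or "top"; returns a dict with "image" (384x512x3 uint8, red, green, blue), "fx", "fy", "cx", "cy" (pixels), "eye" and "rotation" of the camera in the world. Camera axes: x right, y down, z forward; pixel columns grow to the right and rows downward; lengths in mm; the calibration is good to about 2 mm. A picture is of the moment at which its call begins. There is no depth.
- job_done(): hands the job in; it is judged then, once.
The state is a dict: "clock": time; "joints": joint angles; "joint_vel": joint speeds; "joint_efforts": joint torques, N m; "position": TCP position; "ee_rot": TCP orientation; "contact_force": force on the tool from outside, world axes, zero at the start; "wrist_torque": the same for the moment, N m; "gripper_width": finger opening in mm; "grasp_force": force on a finger pad.
Only numpy, scipy, OpenCV 4.12 (cv2) and the standard library are available. Lean on these libraries where they do the work, as an engineer would, in place of code of your own. Each camera call takes 0.05 s, during which the arm holds its last target. There are 200 camera calls.

## Working session

There is one attempt and no reset: what is moved stays moved. The work goes in short steps, Python scripts to look and compute and a tool call to move; the robot and the scene stay as the last step left them, time stands still between calls to the robot, and variables do not carry over. Pictures are saved under pics/ and viewed, at most 10 in all, crops included, and the job is handed in when it is done.

Besides the shell and the picture viewer there is one more tool, called after ">>>" in YAML: its name, and indented under it one key for each argument. play_rows: Moves the arm, as the interface text tells. Its arguments: {"type":"object","properties":{"series":{"type":"array","items":{"type":"array","items":{"type":"number"}}},"gripper":{"type":"number"}},"required":["series"]}

```bash
ls; mkdir -p pics; cat > h.py <<'E'
import numpy as np, cv2, json
from bench import read_state, get_image, job_done
def snap(n,f):
    d=get_image(n); cv2.imwrite(f'pics/{f}.png',d['image'][:,:,::-1]); np.save(f'pics/{f}.npy',d,allow_pickle=True); return d
def load(f): return np.load(f'pics/{f}.npy',allow_pickle=True).item()
def ray(d,u,v,z):
    r=np.array(d['rotation']).reshape(3,3)@np.array([(u-d['cx'])/d['fx'],(v-d['cy'])/d['fy'],1]); e=np.array(d['eye']); return (e+r*(z-e[2])/r[2])
def proj(d,p):
    c=np.array(d['rotation']).reshape(3,3).T@(np.array(p)-np.array(d['eye'])); return d['fx']*c[0]/c[2]+d['cx'],d['fy']*c[1]/c[2]+d['cy']
E
python3 - <<'E'
from h import *
for n in('top','scene'):
    d=snap(n,n+'0'); print(n,d['fx'],d['cx'],d['cy'],d['eye'],d['rotation'])
    cv2.imwrite(f'pics/{n}0b.png',cv2.resize(d['image'][:,:,::-1],(800,600),interpolation=cv2.INTER_CUBIC))
print(read_state())
E
```

```text
pics
top 437.8061686112446 253.37613003694605 188.7288107626026 [ 481.41245888  -13.78641014 1635.43603431] [ 0.71549652 -0.69775975  0.0284908  -0.01960433]
scene 401.24277101068515 253.88598517461992 191.7289928187762 [1311.48213897  705.55526858  916.40400972] [ 0.35421716  0.82489868 -0.40434157 -0.17487216]
{'clock': 0.1, 'joints': array([ 1.38357230e+00,  3.85471371e-01,  6.75579850e-03, -4.21023730e-04,
       -1.19403497e+00, -2.58598790e-01]), 'joint_vel': array([-6.39099251e-05, -2.74806097e-03,  3.83086965e-03,  1.45378060e-03,
       -1.13623200e-03,  1.41973025e-04]), 'joint_efforts': array([-4.46862150e-04, -3.93321276e+01,  1.88927042e+01,  4.19783145e+00,
       -2.60055291e-03,  5.85259883e-06]), 'position': array([269.28052023, 563.47889964, 255.33540199]), 'ee_rot': array([ 9.75240307e-01, -2.21145540e-01, -1.60683330e-04,  9.83469244e-04]), 'contact_force': array([ 0.06718837,  0.14042392, -0.07514944]), 'wrist_torque': array([-0.06082564,  0.01409195,  0.0255401 ]), 'grasp_force': 0.0, 'gripper_width': 85.68908705700171}
```

```bash
sed -i "s/np.array(d\['rotation'\]).reshape(3,3)/R(d)/; 1a from scipy.spatial.transform import Rotation as Ro\ndef R(d): return Ro.from_quat(d['rotation']).as_matrix()" h.py; cat h.py
```

```text
import numpy as np, cv2, json
from scipy.spatial.transform import Rotation as Ro
def R(d): return Ro.from_quat(d['rotation']).as_matrix()
from bench import read_state, get_image, job_done
def snap(n,f):
    d=get_image(n); cv2.imwrite(f'pics/{f}.png',d['image'][:,:,::-1]); np.save(f'pics/{f}.npy',d,allow_pickle=True); return d
def load(f): return np.load(f'pics/{f}.npy',allow_pickle=True).item()
def ray(d,u,v,z):
    r=R(d)@np.array([(u-d['cx'])/d['fx'],(v-d['cy'])/d['fy'],1]); e=np.array(d['eye']); return (e+r*(z-e[2])/r[2])
def proj(d,p):
    c=R(d).T@(np.array(p)-np.array(d['eye'])); return d['fx']*c[0]/c[2]+d['cx'],d['fy']*c[1]/c[2]+d['cy']
```

View pics/top0b.png

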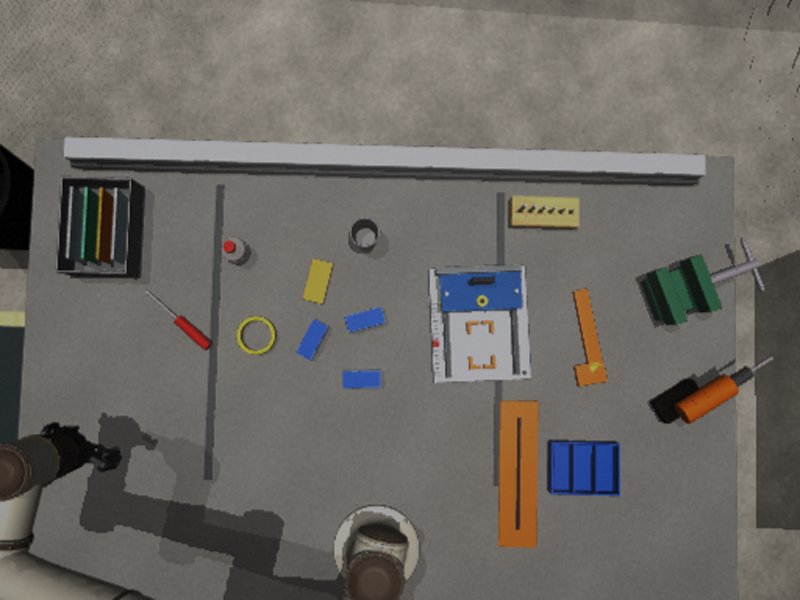

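View pics/scene0b.png

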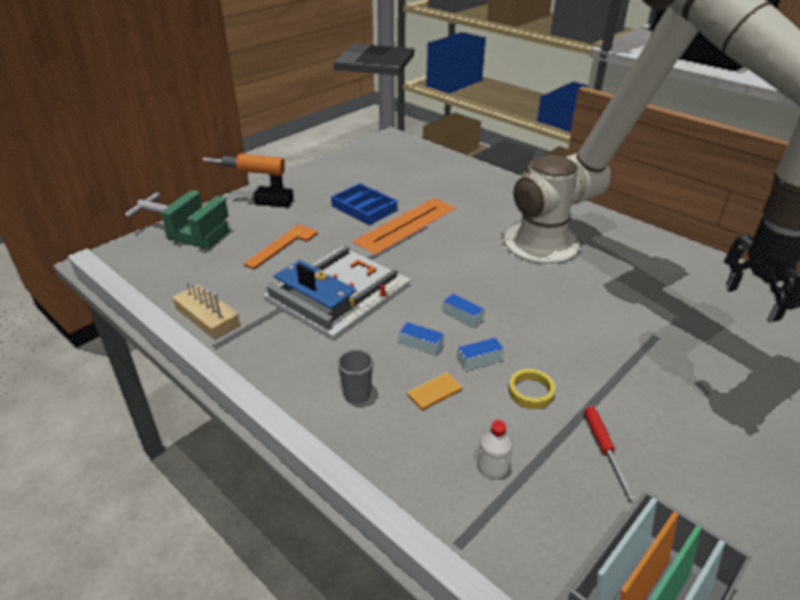

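The top view shows three blue-topped blocks. The leftmost (largest y) is at (313,339) in the enlarged picture. The jig is at about (481,322), with its front facing the robot, and the red mark is at about (436,344). Next I'll look at enlarged crops.

```bash
python3 - <<'E'
from h import *
d=load('top0'); im=d['image'][:,:,::-1]
a=cv2.resize(im[165:250,265:345],(0,0),fx=7,fy=7,interpolation=cv2.INTER_CUBIC)  # jig
b=cv2.resize(im[195:240,180:215],(0,0),fx=6,fy=6,interpolation=cv2.INTER_CUBIC)
c=np.zeros((595,780,3),np.uint8); c[:a.shape[0],:a.shape[1]]=a; c[:b.shape[0],565:565+b.shape[1]]=b
cv2.imwrite('pics/crop0.png',c)
hsv=cv2.cvtColor(im,cv2.COLOR_BGR2HSV)
m=cv2.inRange(hsv,(105,120,80),(125,255,255))
for x in cv2.findContours(m,0,2)[0]:
    if 100<cv2.contourArea(x)<900:
        r=cv2.minAreaRect(x); p=[ray(d,*q,36)[:2] for q in cv2.boxPoints(r)+0.0]; print(r, np.mean(p,0), np.round(p).tolist())
E
```

```text
((231.0, 242.0), (10.0, 24.0), 90.0) [394.8420827   43.85101937] [[412.0, 88.0], [414.0, 1.0], [378.0, -0.0], [376.0, 87.0]]
((199.4000244140625, 216.7000274658203), (10.28591251373291, 24.149532318115234), 26.56505012512207) [483.66872081 161.33944799] [[452.0, 197.0], [531.0, 160.0], [515.0, 126.0], [436.0, 163.0]]
((233.14231872558594, 204.18846130371094), (10.436988830566406, 24.031387329101562), 74.74488067626953) [532.22027645  39.87727434] [[538.0, 87.0], [563.0, 3.0], [527.0, -8.0], [501.0, 76.0]]
```

View pics/crop0.png

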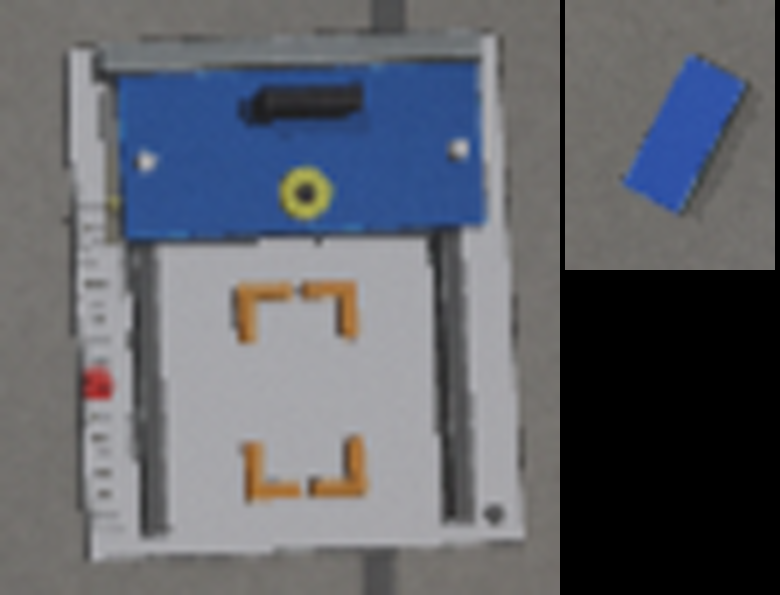

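The enlarged crop shows the jig base corners at (92,558), (524,537), (494,36) and (70,48). The orange outer corners are at (236,286), (355,284), (248,500) and (366,495), the bush at (305,192), the mark at (98,384) and the pointer at about (115,200). I'll fit the jig's pose to these.

```bash
python3 - <<'E'
from h import *
from scipy.optimize import least_squares
d=load('top0')
U=lambda x,y:((x+.5)/7-.5+265,(y+.5)/7-.5+165)
F=[((92,558),(-135,115,20)),((524,537),(-135,-115,20)),((494,36),(135,-115,20)),((70,48),(135,115,20)),
 ((305,192),(50,0,82)),((301,391),(-50,0,32)),((118,78),(115,93,74)),((478,65),(115,-93,74)),((486,222),(30,-93,74)),((126,238),(30,93,74))]
def W(p,q):
    c,s=np.cos(p[2]),np.sin(p[2]); return [p[0]+c*q[0]-s*q[1],p[1]+s*q[0]+c*q[1],q[2]]
f=lambda p:np.ravel([np.array(proj(d,W(p,q)))-U(*u) for u,q in F])
s=least_squares(f,[600,-200,0],x_scale=[1,1,.01],loss='soft_l1'); p=s.x; print(p,np.round(f(p).reshape(-1,2),1).tolist())
np.save('jig.npy',p)
def J(w): 
    c,s=np.cos(p[2]),np.sin(p[2]); a,b=w[0]-p[0],w[1]-p[1]; return c*a+s*b,-s*a+c*b
print('nest',W(p,(-50,0,20)),'handle',W(p,(95,0,107)))
for n,u,z in(('mark',(98,384),46),('pointer',(115,200),45)): print(n,J(ray(d,*U(*u),z)))
# scene view check of blank
e=load('scene0'); im=e['image'][:,:,::-1]
m=cv2.inRange(cv2.cvtColor(im,cv2.COLOR_BGR2HSV),(105,130,80),(125,255,255))
for x in cv2.findContours(m,0,2)[0]:
    if 80<cv2.contourArea(x)<900:
        M=cv2.moments(x); print('scene blue',M['m10']/M['m00'],M['m01']/M['m00'],ray(e,M['m10']/M['m00'],M['m01']/M['m00'],36))
print('scene proj jig FL FR RL',[np.round(proj(e,W(p,q))*np.array([800/512]*2)) for q in((-135,115,20),(-135,-115,20),(135,115,20),(-50,0,20))])
E
```

```text
[ 5.30592408e+02 -2.31204063e+02  6.56644672e-02] [[-0.5, 0.4], [0.2, 0.7], [0.6, -0.7], [-0.6, 0.1], [0.2, 0.1], [0.2, -0.3], [-0.2, -0.5], [0.1, -0.7], [0.2, 0.5], [-0.2, 0.3]]
nest [np.float64(480.70016511190636), np.float64(-234.48492723282638), 20] handle [np.float64(625.3876703082627), np.float64(-224.9704204114319), 107]
mark (np.float64(-42.82230084770979), np.float64(107.75763108832481))
pointer (np.float64(52.2131744316316), np.float64(94.55270799807644))
scene blue 307.11392405063293 222.36603375527423 [482.95062465 162.24759331  36.        ]
scene blue 269.66083916083915 212.67715617715618 [531.10496552  41.44608713  36.        ]
scene blue 296.3825597749648 194.73980309423345 [392.7107401   45.28371983  36.        ]
scene blue 203.39256806475348 183.86092715231788 [ 577.95566118 -243.03492132   36.        ]
scene blue 232.83305274971937 129.99635241301908 [ 221.43802604 -454.89046464   36.        ]
scene blue 357.3075526506899 67.94771241830065 [-819.11778555 -460.09828627   36.        ]
scene blue 287.39008042895443 40.687667560321714 [ -929.63011238 -1093.3948836     36.        ]
scene proj jig FL FR RL [array([409., 279.]), array([341., 246.]), array([331., 335.]), array([351., 277.])]
```

>>> play_rows:
  series:
    - [8,-16,-4,0,0,-0.1]
    - [16.5,-31,-8,0,0,0]
    - [16.5,-31,-8,0,0,0]
    - [16.5,-31,-8,0,0,0]
    - [16.5,-31,-8,0,0,0]
    - [16.5,-31,-8,0,0,0]
    - [16.5,-31,-8,0,0,0]
    - [16.5,-31,-8,0,0,0]
    - [16.5,-31,-8,0,0,0]
    - [16.5,-31,-8,0,0,0]
    - [16.5,-31,-8,0,0,0]
    - [16.5,-31,-8,0,0,0]
    - [16.5,-31,-8,0,0,0]
    - [8,-14,-5,0,0,0]
    - [0,0,0,0,0,0]
    - [0,0,0,0,0,0]
    - [0,0,0,0,0,0]
  gripper: 1

```text
clock: 1.52
position: [483.4, 162.3, 151.4]
ee_rot: [0.974, -0.226, 0.0, -0.0]
contact_force: [-0.8, 0.6, -0.7]
gripper_width: 85.6
grasp_force: 0.0
```

>>> play_rows:
  series:
    - [0,-0.5,-20,0,0,0]
    - [0,0,-25,0,0,0]
    - [0,0,-25,0,0,0]
    - [0,0,-20,0,0,0]
    - [0,0,-15,0,0,0]
    - [0,0,-10,0,0,0]
    - [0,0,-6,0,0,0]
    - [0,0,0,0,0,0]
    - [0,0,0,0,0,0]
  gripper: 0.6

```text
clock: 2.27
position: [483.8, 162.1, 30.8]
ee_rot: [0.974, -0.226, 0.0, -0.0]
contact_force: [-0.0, 0.1, 0.8]
gripper_width: 51.3
grasp_force: 0.0
```

```bash
python3 - <<'E'
from h import *
d=snap('scene','s1'); im=d['image'][:,:,::-1]
cv2.imwrite('pics/s1b.png',cv2.resize(im[165:265,240:370],(0,0),fx=6,fy=6,interpolation=cv2.INTER_CUBIC))
E
```

```text
(no output)
```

View pics/s1b.png

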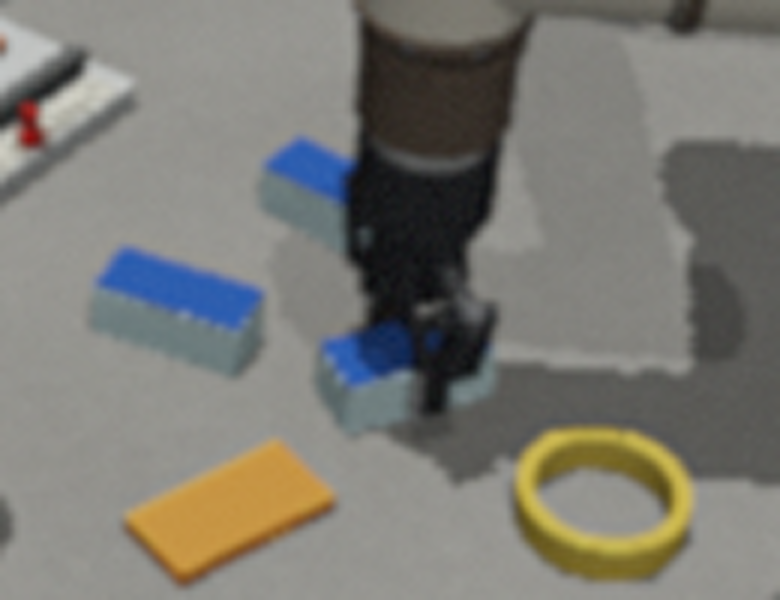

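The gripper is straddling the block near its middle, with a finger at (430,370). I'll close it gradually.

>>> play_rows:
  series:
    - [0,0,0,0,0,0]
    - [0,0,0,0,0,0]
    - [0,0,0,0,0,0]
    - [0,0,0,0,0,0]
  gripper: 0.475

```text
clock: 2.65
position: [484.1, 161.8, 31.0]
ee_rot: [0.974, -0.226, 0.001, -0.001]
contact_force: [0.5, 0.9, 0.8]
gripper_width: 40.7
grasp_force: 0.5
```

>>> play_rows:
  series:
    - [0,0,0,0,0,0]
    - [0,0,0,0,0,0]
    - [0,0,0,0,0,0]
  gripper: 0.465

```text
clock: 2.9
position: [484.2, 161.9, 31.0]
ee_rot: [0.974, -0.226, 0.001, -0.001]
contact_force: [-0.8, 1.4, 6.5]
gripper_width: 40.0
grasp_force: 9.9
```

>>> play_rows:
  series:
    - [0,0,1,0,0,0]
    - [0,0,2,0,0,0]
    - [0,0,4,0,0,0]
    - [0,0,5,0,0,0]
    - [0,0,5,0,0,0]
    - [0,0,3,0,0,0]
    - [0,0,0,0,0,0]
    - [0,0,0,0,0,0]

```text
clock: 3.57
position: [483.5, 161.5, 50.6]
ee_rot: [0.974, -0.226, 0.0, -0.0]
contact_force: [0.3, 0.0, -1.5]
gripper_width: 40.1
grasp_force: 9.6
```

>>> play_rows:
  series:
    - [0,-8,10,0,0,0]
    - [0,-14,15,0,0,0]
    - [0,-22,18,0,0,0.31]
    - [0,-22,17,0,0,0.32]
    - [0,-22,10,0,0,0.31]
    - [-1,-22,5,0,0,0.31]
    - [0,-22,0,0,0,0.31]
    - [0,-22,0,0,0,0.32]
    - [0,-22,0,0,0,0.31]
    - [-1,-22,0,0,0,0.31]
    - [0,-22,0,0,0,0.32]
    - [0,-22,0,0,0,0.31]
    - [0,-22,0,0,0,0.31]
    - [0,-22,0,0,0,0.32]
    - [0,-22,0,0,0,0.31]
    - [-1,-22,0,0,0,0.31]
    - [0,-22,0,0,0,0.32]
    - [0,-22,0,0,0,0.31]
    - [0,-14,0,0,0,0]
    - [0,-8,0,0,0,0]

```text
clock: 5.23
position: [479.7, -236.4, 125.6]
ee_rot: [0.999, 0.033, -0.0, -0.0]
contact_force: [0.4, -0.2, -2.0]
gripper_width: 39.9
grasp_force: 9.8
```

>>> play_rows:
  series:
    - [0,0,-15,0,0,0]
    - [0,0,-15,0,0,0]
    - [0,0,-5,0,0,0]
    - [0,0,0,0,0,0]
    - [0,0,0,0,0,0]
    - [0,0,0,0,0,0]

```text
clock: 5.73
position: [481.0, -234.5, 91.2]
ee_rot: [0.999, 0.035, 0.001, 0.0]
contact_force: [0.0, 0.3, -1.5]
gripper_width: 40.1
grasp_force: 9.7
```

```bash
python3 - <<'E'
from h import *
d=snap('scene','s2'); t=snap('top','t2'); print(read_state()['ee_rot'])
a=cv2.resize(d['image'][145:220,160:275,::-1],(0,0),fx=6.9,fy=6.9,interpolation=cv2.INTER_CUBIC)
cv2.imwrite('pics/s2b.png',a)
E
```

```text
[9.99406313e-01 3.44424119e-02 8.31032465e-04 2.28254852e-04]
```

View pics/s2b.png

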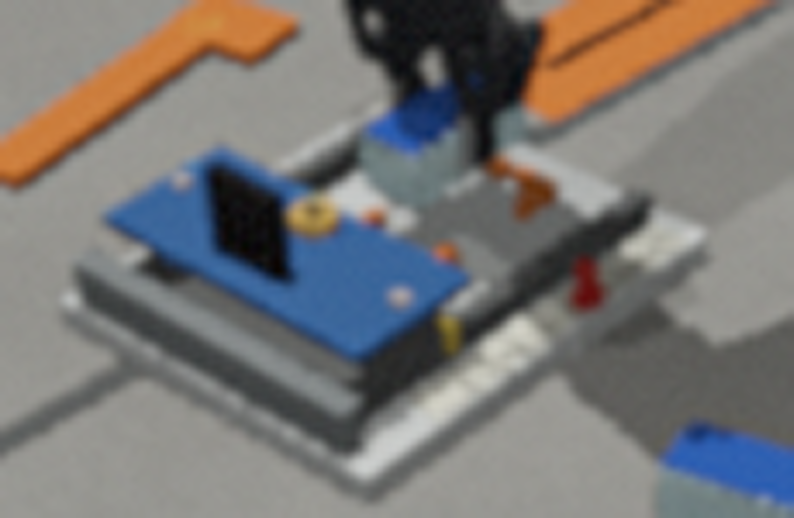

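The block is held level above the nest, its near corner at (415,150) with the bottom at (415,203). I'll overlay the model to measure its offset in the grip.

```bash
python3 - <<'E'
from h import *
p=np.load('jig.npy'); st=read_state(); t=st['position']; th=np.radians(3.95)
def W(p,q):
    c,s=np.cos(p[2]),np.sin(p[2]); return [p[0]+c*q[0]-s*q[1],p[1]+s*q[0]+c*q[1],q[2]]
out=[]
for f,(x0,y0,w,h),k in(('s2',(195,148,62,50),9),('t2',(288,195,40,50),6)):
    d=load(f); a=cv2.resize(d['image'][y0:y0+h,x0:x0+w,::-1],(0,0),fx=k,fy=k,interpolation=cv2.INTER_CUBIC)
    def P(q): u,v=proj(d,q); return (int((u-x0+.5)*k),int((v-y0+.5)*k))
    B=[t[0],t[1],th]; z=t[2]-31
    C=[(45,20),(45,-20),(-45,-20),(-45,20)]; N=[(-2,23),(-2,-23),(-98,-23),(-98,23)]
    for zz in(z,z+36):
        cv2.polylines(a,[np.array([P(W(B,(*c,zz))) for c in C])],True,(0,255,255),1)
    cv2.polylines(a,[np.array([P(W(p,(*c,20))) for c in N])],True,(0,255,0),1)
    cv2.polylines(a,[np.array([P(W(p,c)) for c in [(30,93,74),(30,-93,74),(115,-93,74),(115,93,74)]])],True,(255,0,255),1)
    out.append(a)
c=np.zeros((450,800,3),np.uint8); c[:,:558]=out[0]; c[:300,560:800]=out[1]; cv2.imwrite('pics/ov.png',c)
E
```

```text
(no output)
```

View pics/ov.png

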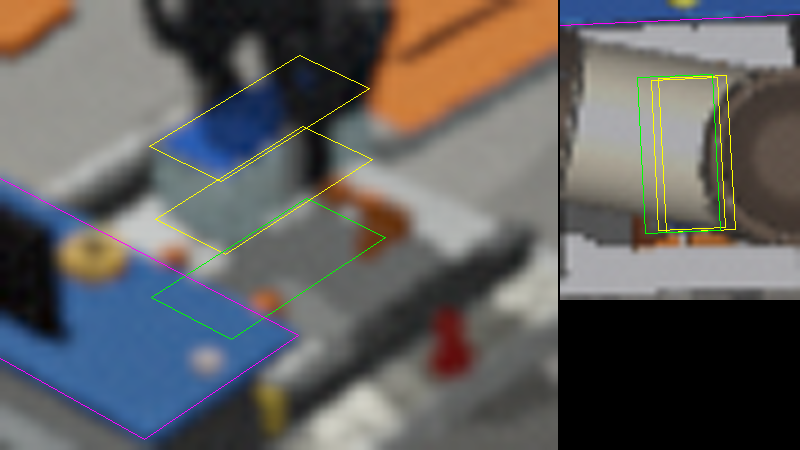

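>>> play_rows:
  series:
    - [0,0,-8,0,0,0]
    - [0,0,-8,0,0,0]
    - [0,0,-6,0,0,0]
    - [0,0,0,0,0,0]
    - [0,0,0,0,0,0]

```text
clock: 6.25
position: [480.0, -234.5, 67.5]
ee_rot: [0.999, 0.034, -0.001, -0.0]
contact_force: [0.0, 0.5, -1.4]
gripper_width: 39.8
grasp_force: 9.7
```

```bash
python3 - <<'E'
from h import *
p=np.load('jig.npy'); d=snap('scene','s3'); st=read_state(); t=st['position']; print(t,st['grasp_force'])
def W(p,q):
    c,s=np.cos(p[2]),np.sin(p[2]); return [p[0]+c*q[0]-s*q[1],p[1]+s*q[0]+c*q[1],q[2]]
x0,y0,w,h,k=205,152,40,37,16
a=cv2.resize(d['image'][y0:y0+h,x0:x0+w,::-1],(0,0),fx=k,fy=k,interpolation=cv2.INTER_CUBIC)
P=lambda q:tuple(int(round(v)) for v in ((proj(d,q)[0]-x0+.5)*k,(proj(d,q)[1]-y0+.5)*k))
B=[t[0],t[1],.069]; z=t[2]-31
for n,c in(('TL',(45,-20,z+36)),('TN',(45,20,z+36)),('BN',(45,20,z)),('BL',(45,-20,z)),('TR',(-45,20,z+36)),('BR',(-45,20,z))):
    print(n,P(W(B,c))); cv2.circle(a,P(W(B,c)),3,(0,255,255),-1)
for q in((-98,23,20),(-98,23,32),(-2,23,32),(-2,-23,32)): print('nest',P(W(p,q))); cv2.circle(a,P(W(p,q)),3,(0,255,0),-1)
cv2.imwrite('pics/s3b.png',a)
E
```

```text
[ 480.37450945 -234.612492     67.94077612] 9.738570302724838
TL (115, 279)
TN (241, 343)
BN (248, 470)
BL (124, 406)
TR (502, 175)
BR (506, 300)
nest (525, 358)
nest (524, 317)
nest (249, 498)
nest (107, 424)
```

View pics/s3b.png

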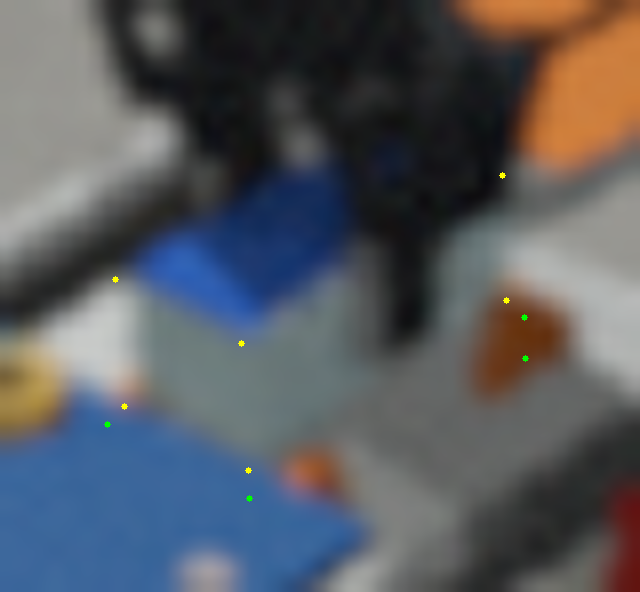

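The block's end corner is at (243,332). The block and the orange corners are displaced from the model by about the same 2–3 mm, so the block should be centred over the nest. I'll lower it gently.

>>> play_rows:
  series:
    - [0,0,-2,0,0,0]
    - [0,0,-2,0,0,0]
    - [0,0,-2,0,0,0]
    - [0,0,-2,0,0,0]
    - [0,0,-1,0,0,0]
    - [0,0,-1,0,0,0]
    - [0,0,0,0,0,0]

```text
clock: 6.88
position: [480.3, -234.6, 58.1]
ee_rot: [0.999, 0.034, -0.0, -0.0]
contact_force: [-0.1, 0.3, -1.8]
gripper_width: 40.3
grasp_force: 9.8
```

>>> play_rows:
  series:
    - [0,0,-1,0,0,0]
    - [0,0,-1,0,0,0]
    - [0,0,-1,0,0,0]
    - [0,0,-1,0,0,0]
    - [0,0,-1,0,0,0]
    - [0,0,0,0,0,0]

```text
clock: 7.38
position: [480.3, -234.5, 53.1]
ee_rot: [0.999, 0.034, -0.0, -0.0]
contact_force: [-0.2, 0.4, -2.1]
gripper_width: 40.1
grasp_force: 9.8
```

>>> play_rows:
  series:
    - [0,0,-0.5,0,0,0]
    - [0,0,-0.5,0,0,0]
    - [0,0,0,0,0,0]

```text
clock: 7.63
position: [480.4, -234.6, 52.2]
ee_rot: [0.999, 0.034, -0.0, -0.0]
contact_force: [0.5, -0.0, -1.7]
gripper_width: 40.0
grasp_force: 9.8
```

>>> play_rows:
  series:
    - [0,0,-0.5,0,0,0]
    - [0,0,-0.5,0,0,0]
    - [0,0,0,0,0,0]

```text
clock: 7.88
position: [480.4, -234.6, 51.2]
ee_rot: [0.999, 0.034, -0.0, -0.0]
contact_force: [0.0, 0.1, -2.0]
gripper_width: 40.0
grasp_force: 9.8
```

>>> play_rows:
  series:
    - [0,0,-0.5,0,0,0]
    - [0,0,0,0,0,0]

```text
clock: 8.05
position: [480.5, -234.6, 51.1]
ee_rot: [0.999, 0.034, 0.0, 0.0]
contact_force: [-0.3, 1.5, 1.4]
gripper_width: 39.9
grasp_force: 10.1
```

Contact has been made at the nest floor height. I'll release.

>>> play_rows:
  series:
    - [0,0,0,0,0,0]
    - [0,0,0,0,0,0]
  gripper: 0.48

```text
clock: 8.22
position: [480.8, -234.7, 51.0]
ee_rot: [0.999, 0.034, 0.0, 0.0]
contact_force: [0.0, 0.5, -0.4]
gripper_width: 41.1
grasp_force: 0.0
```

>>> play_rows:
  series:
    - [0,0,0,0,0,0]
    - [0,0,0,0,0,0]
    - [0,0,0,0,0,0]
  gripper: 0.68

```text
clock: 8.47
position: [480.6, -234.6, 50.9]
ee_rot: [0.999, 0.034, 0.0, 0.0]
contact_force: [0.7, 0.1, -0.6]
gripper_width: 58.1
grasp_force: 0.0
```

>>> play_rows:
  series:
    - [0,0,8,0,0,0]
    - [0,0,15,0,0,0]
    - [0,0,20,0,0,0]
    - [0,0,25,0,0,0]
    - [0,0,30,0,0,0]
    - [0,0,30,0,0,0]
    - [0,0,15,0,0,0]
    - [0,0,0,0,0,0]

```text
clock: 9.13
position: [482.7, -235.3, 199.0]
ee_rot: [0.999, 0.035, 0.005, 0.002]
contact_force: [0.7, 0.4, 0.6]
gripper_width: 57.9
grasp_force: 0.0
```

```bash
python3 -c "
from h import *
print(read_state()['joints'],read_state()['position'])"
```

```text
[-1.50674571e-01  2.82140898e-01 -2.99433796e-01  1.50446621e-03
 -9.79446635e-01  1.78989158e+00] [ 482.68374022 -235.25918309  198.96708902]
```

>>> play_rows:
  series:
    - [9,0.6,0,0,0,-0.94]
    - [9,0.6,0,0,0,-0.94]
    - [9,0.6,0,0,0,-0.94]
    - [9,0.6,0,0,0,-0.94]
    - [9,0.6,0,0,0,-0.94]
    - [9,0.6,0,0,0,-0.94]
    - [9,0.6,0,0,0,-0.94]
    - [9,0.6,0,0,0,-0.94]
    - [9,0.6,0,0,0,-0.94]
    - [9,0.6,0,0,0,-0.94]
    - [9,0.6,0,0,0,-0.94]
    - [9,0.6,0,0,0,-0.94]
    - [9,0.6,0,0,0,-0.94]
    - [9,0.6,0,0,0,-0.94]
    - [9,0.6,0,0,0,-0.94]
    - [9,0.6,0,0,0,-0.93]
    - [0,0,0,0,0,0]
    - [0,0,0,0,0,0]
  gripper: 0.6

```text
clock: 10.63
position: [624.1, -224.8, 192.9]
ee_rot: [0.731, -0.683, -0.001, 0.0]
contact_force: [-0.3, -0.3, 0.2]
gripper_width: 51.3
grasp_force: 0.0
```

```bash
python3 - <<'E'
from h import *
p=np.load('jig.npy'); d=snap('scene','s4'); st=read_state(); t=st['position']; print(t,np.degrees(Ro.from_quat(st['ee_rot']).as_rotvec()), np.degrees(np.arctan2(*Ro.from_quat(st['ee_rot']).as_matrix()[[1,0],0])))
a=cv2.resize(d['image'][125:220,160:275,::-1],(0,0),fx=6.3,fy=6.3,interpolation=cv2.INTER_CUBIC)
cv2.imwrite('pics/s4b.png',a)
E
```

```text
[ 623.78464165 -224.89962868  193.14244468] [ 1.31463658e+02 -1.22887390e+02 -1.28531760e-01] -86.13766107822254
```

View pics/s4b.png

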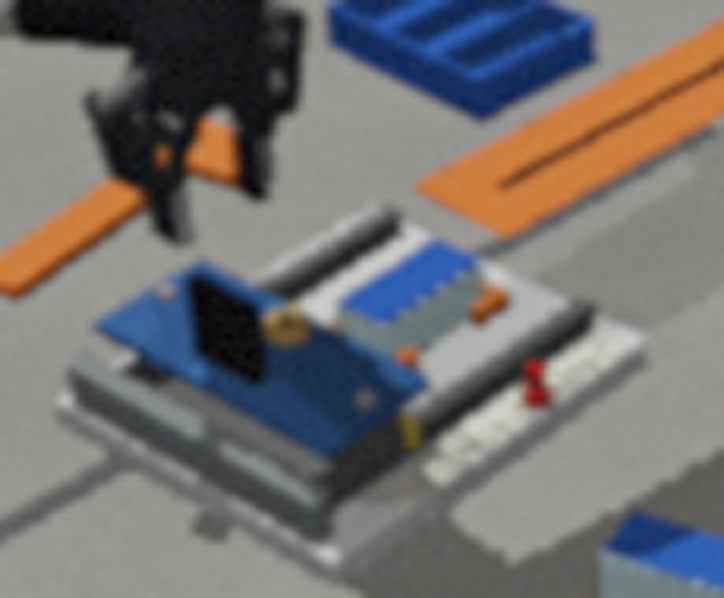

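The block lies flat between the orange corners, around (410,295). The fingers are above the black handle at (228,325). I'll descend and close.

>>> play_rows:
  series:
    - [1,0,-15,0,0,0]
    - [0.5,0,-20,0,0,0]
    - [0,0,-18,0,0,0]
    - [0,0,-12,0,0,0]
    - [0,0,-9,0,0,0]
    - [0,0,-5,0,0,0]
    - [0,0,0,0,0,0]
    - [0,0,0,0,0,0]

```text
clock: 11.35
position: [626.3, -225.1, 115.4]
ee_rot: [0.73, -0.683, 0.0, -0.0]
contact_force: [0.1, 0.0, 1.1]
gripper_width: 51.4
grasp_force: 0.0
```

>>> play_rows:
  series:
    - [0,0,0,0,0,0]
    - [0,0,0,0,0,0]
    - [0,0,0,0,0,0]
    - [0,0,0,0,0,0]
    - [0,0,0,0,0,0]
    - [0,0,0,0,0,0]
  gripper: 0.1

```text
clock: 11.85
position: [625.3, -225.1, 115.8]
ee_rot: [0.73, -0.684, -0.0, 0.0]
contact_force: [-4.3, 0.6, 6.0]
gripper_width: 11.5
grasp_force: 62.0
```

>>> play_rows:
  series:
    - [-2,-0.1,0,0,0,0]
    - [-4,-0.3,0,0,0,0]
    - [-7,-0.5,0,0,0,0]
    - [-8,-0.5,0,0,0,0]
    - [-8,-0.5,0,0,0,0]
    - [-8,-0.5,0,0,0,0]
    - [-8,-0.5,0,0,0,0]
    - [-8,-0.6,0,0,0,0]
    - [-8,-0.5,0,0,0,0]
    - [-8,-0.5,0,0,0,0]
    - [-8,-0.5,0,0,0,0]
    - [-5,-0.3,0,0,0,0]
    - [-3,-0.2,0,0,0,0]
    - [0,0,0,0,0,0]
    - [0,0,0,0,0,0]
    - [0,0,0,0,0,0]
  gripper: 0

```text
clock: 13.18
position: [545.3, -230.3, 115.8]
ee_rot: [0.73, -0.683, 0.004, -0.003]
contact_force: [10.4, 1.7, -1.1]
gripper_width: 11.5
grasp_force: 60.6
```

```bash
python3 - <<'E'
from h import *
x=[]
p=np.load('jig.npy'); d=snap('scene','s5'); t5=snap('top','t5'); st=read_state(); t=st['position']; c,s=np.cos(p[2]),np.sin(p[2])
a,b=t[0]-p[0],t[1]-p[1]; print('tcp in jig',c*a+s*b,-s*a+c*b,t,st['contact_force'],st['grasp_force'])
x0,y0,w,h,k=215,172,50,40,11
A=cv2.resize(d['image'][y0:y0+h,x0:x0+w,::-1],(0,0),fx=k,fy=k,interpolation=cv2.INTER_CUBIC)
X0,Y0,K=270,185,6.4
B=cv2.resize(t5['image'][Y0:Y0+60,X0:X0+37,::-1],(0,0),fx=K,fy=K,interpolation=cv2.INTER_CUBIC)
o=np.zeros((440,800,3),np.uint8); o[:A.shape[0],:A.shape[1]]=A; o[:B.shape[0],555:555+B.shape[1]]=B; print(B.shape)
cv2.imwrite('pics/c5.png',o)
E
```

```text
tcp in jig 14.79392530439883 -0.14896909043786077 [ 545.36422561 -230.38197359  115.81728752] [ 9.35383818  0.93609325 -0.51643912] 60.56673288345337
(384, 237, 3)
```

View pics/c5.png

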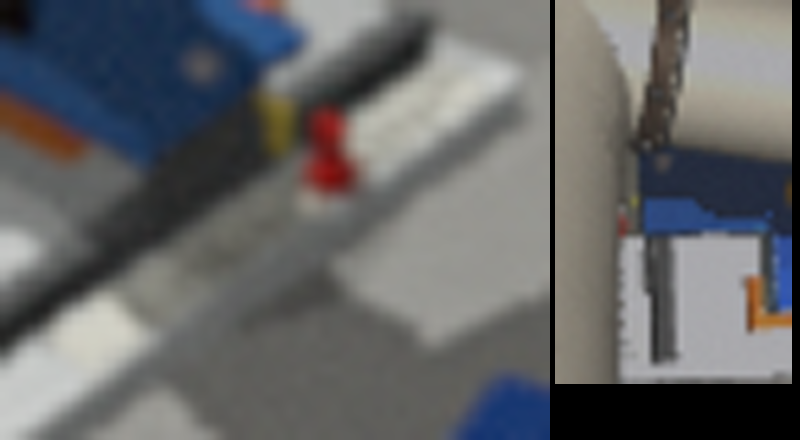

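```bash
cat >> h.py <<'E'
p=np.load('jig.npy')
def W(q):
    c,s=np.cos(p[2]),np.sin(p[2]); return [p[0]+c*q[0]-s*q[1],p[1]+s*q[0]+c*q[1],q[2]]
def J(w):
    c,s=np.cos(p[2]),np.sin(p[2]); a,b=w[0]-p[0],w[1]-p[1]; return np.round([c*a+s*b,-s*a+c*b],1)
E
python3 - <<'E'
from h import *
d=load('s5');t=load('t5');t0=load('top0');s0=load('scene0')
def A(q): u,v=proj(d,W(q)); return np.round([(u-215+.5)*11,(v-172+.5)*11])
for q in((-30.2,98,45),(-30.2,98,66),(-43,98,46),(-43,98,20)): print(q,A(q))
S=lambda x,y,z:J(ray(d,(x+.5)/11-.5+215,(y+.5)/11-.5+172,z))
print('scene mark tip',S(328,110,46),'base z20',S(320,205,20),'pointer top/bot',S(272,97,66),S(278,150,45))
def blobs(n,d,lo,hi,box,zs):
    im=d['image'][:,:,::-1].astype(np.uint8); m=cv2.inRange(cv2.cvtColor(im,cv2.COLOR_BGR2HSV),lo,hi); k=np.zeros_like(m); x0,y0,x1,y1=box; k[y0:y1,x0:x1]=m[y0:y1,x0:x1]
    ys,xs=np.nonzero(k); 
    print(n,len(xs),xs.mean(),ys.mean(),xs.min(),xs.max(),ys.min(),ys.max(),[J(ray(d,xs.mean(),ys.mean(),z)).tolist() for z in zs])
blobs('top0 red',t0,(0,120,90),(8,255,255),(270,210,290,230),(46,35,25))
blobs('t5 red',t,(0,120,60),(8,255,255),(270,210,290,235),(46,))
blobs('top0 yellow',t0,(20,60,80),(33,255,255),(272,185,284,203),(45,66))
blobs('t5 yellow',t,(20,60,80),(33,255,255),(272,205,286,222),(45,66))
blobs('s0 yellow',s0,(20,90,80),(33,255,255),(215,180,235,205),(45,55))
blobs('s5 yellow',d,(20,90,60),(33,255,255),(233,176,250,192),(45,55))
E
```

```text
(-30.2, 98, 45) [283. 138.]
(-30.2, 98, 66) [281.  87.]
(-43, 98, 46) [308. 118.]
(-43, 98, 20) [309. 181.]
scene mark tip [-50.7 100.3] base z20 [-35.1 109.9] pointer top/bot [-24.   99.6] [-24.3 101.3]
top0 red 15 278.4 219.6 277 280 218 221 [[-43.4, 108.4], [-43.5, 107.6], [-43.5, 106.9]]
t5 red 2 280.0 220.5 280 280 220 221 [[-46.9, 102.8]]
top0 yellow 3 280.6666666666667 193.66666666666666 280 281 193 194 [[50.4, 95.9], [49.2, 97.5]]
t5 yellow 1 282.0 216.0 282 282 216 216 [[-30.9, 94.7], [-31.0, 96.3]]
s0 yellow 14 224.85714285714286 192.85714285714286 223 226 191 195 [[43.6, 90.6], [52.8, 99.7]]
s5 yellow 15 239.8 182.73333333333332 238 241 181 185 [[-35.5, 91.4], [-25.5, 100.5]]
```

```bash
python3 - <<'E'
from h import *
def cen(d,box,f):
    x0,y0,x1,y1=box; im=d['image'].astype(float)[y0:y1,x0:x1]; w=f(im); w[w<0.25*w.max()]*=0
    ys,xs=np.mgrid[y0:y1,x0:x1]; return np.array([(w*xs).sum(),(w*ys).sum()])/w.sum()
red=lambda i:np.clip(i[...,0]-np.maximum(i[...,1],i[...,2]),0,None)
yel=lambda i:np.clip(np.minimum(i[...,0],i[...,1])-i[...,2],0,None)
t0,s0,s5=load('top0'),load('scene0'),load('s5')
r=cen(t0,(272,212,287,228),red); print('top red',r,J(ray(t0,*r,40)))
b=cen(t0,(302,186,316,200),yel); print('top bush',b,J(ray(t0,*b,80)))
rs=cen(s5,(240,178,252,194),red); ys=cen(s5,(234,178,244,190),yel); y0=cen(s0,(218,186,232,200),yel); print('scene',rs,ys,y0)
P=lambda d,q:np.array(proj(d,W(q)))
print('ptr err',ys-P(s5,(-30.2,98,55)),y0-P(s0,(50,98,55)))
e=ys-P(s5,(-30.2,98,55))
for z in(32,36,40): print(z,J(ray(s5,*(rs-e),z)), J(ray(s5,*rs,z)))
print('mark u->x given y', [(y,[x for x in np.arange(-60,-25,.25) if P(s5,(x,y,36))[0]+e[0]>rs[0]][-1]) for y in(104,106,108)])
E
```

```text
top red [278.49666667 219.39933333] [-42.7 107.6]
top bush [307.96739579 192.16508461] [49.9  1. ]
scene [244.37421837 185.58345358] [239.84219002 182.7020934 ] [224.75822604 192.81402003]
ptr err [-0.29763253  0.82911191] [-0.27260329  0.52563278]
32 [-50.7 101.7] [-46.1 104.2]
36 [-46.6 105.2] [-42.1 107.7]
40 [-42.6 108.7] [-38.1 111.2]
mark u->x given y [(104, np.float64(-48.25)), (106, np.float64(-45.75)), (108, np.float64(-43.5))]
```

>>> play_rows:
  series:
    - [-3,-0.2,0,0,0,0]
    - [-4,-0.3,0,0,0,0]
    - [-4,-0.3,0,0,0,0]
    - [-2.5,-0.2,0,0,0,0]
    - [0,0,0,0,0,0]
    - [0,0,0,0,0,0]
    - [0,0,0,0,0,0]
    - [0,0,0,0,0,0]
    - [0,0,0,0,0,0]

```text
clock: 14.03
position: [532.2, -231.2, 115.8]
ee_rot: [0.73, -0.683, 0.004, -0.003]
contact_force: [9.8, 2.0, -0.6]
gripper_width: 11.4
grasp_force: 60.6
```

```bash
python3 - <<'E'
from h import *
d=snap('scene','s6'); t6=snap('top','t6'); st=read_state(); print('tcp in jig',J(st['position']),st['contact_force'],st['grasp_force'])
A=cv2.resize(d['image'][172:200,228:265,::-1],(0,0),fx=15,fy=15,interpolation=cv2.INTER_CUBIC)
B=cv2.resize(t6['image'][200:235,272:296,::-1],(0,0),fx=10,fy=10,interpolation=cv2.INTER_CUBIC)
P=lambda q:np.array(proj(d,W(q)))+(-.28,.68)
x=94.9-0
o=np.zeros((420,800,3),np.uint8); o[:A.shape[0],:A.shape[1]]=A; o[:350,558:798]=B
j=J(st['position'])[0]-44.9
for q in((j,98,45),(j,98,46),(j,108,20),(j,108,46)):
    u=(P(q)-(228,172)+.5)*15; print(q,u.round()); cv2.circle(o,tuple(int(v) for v in u),2,(255,0,255),-1)
cv2.imwrite('pics/c6.png',o)
E
```

```text
tcp in jig [ 1.6 -0.1] [10.38196793  1.43894978 -1.50623833] 60.63302457332611
(np.float64(-43.3), 98, 45) [222. 174.]
(np.float64(-43.3), 98, 46) [222. 171.]
(np.float64(-43.3), 108, 20) [254. 272.]
(np.float64(-43.3), 108, 46) [253. 187.]
```

View pics/c6.png

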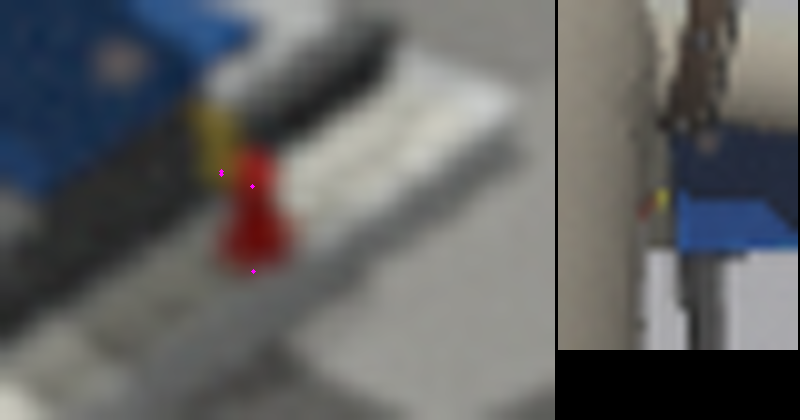

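In the top view the yellow pointer at row 197, allowing for the jig's tilt, is level with the red mark's centroid at row 199. That is within about 1 mm. In the scene view the model points at the same x fall on the base of the mark. The handle is still held at 60 N, so I'm handing the job in.

```bash
python3 -c "
from h import *
print(job_done())"
```

```text
the job is handed in; nothing more can be done
None
```

The job is handed in at about 14 s. The leftmost block was gripped at about 10 N and laid flat in the nest, and the guide is pulled out and still held with its pointer within about 1 mm of the red mark by camera estimate; no verdict came back.

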